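# Put four hand tools away in their fitted trays

### The job

Put the four tools that lie to the left and right of the plywood trays away, each in the tray whose recess has its outline: the sanding block, the tape measure, the screwdriver and the marking gauge. Turn each the way round that its recess is cut, and let it lie level and fully down. Leave the glue bottle and the tin of screws behind the trays standing where they are.

Things in the scene. Friction and masses are not known exactly. Their poses are not given: they have to be found in the camera images.
- block: Sanding block of brown wood with a cork face, a plain brick 62 mm wide (x), 110 long (y), 38 high, about 0.1 to 0.3 kg. Origin: middle of its underside; z up. Grip across its 62 mm (along x) at the origin.
- tape: Yellow and black tape measure standing on edge: case 32 mm thick (x), 64 high, from y = -21 to 51 mm; a blade end with hook sticks out to y = -51. 0.2 to 0.4 kg. Origin at the height of its foot; z up. Grip across the case (along x) at y = 15 mm.
- driver: Screwdriver lying flat: teal and black handle, 31 mm thick, from y = 2 to 103 mm; thin steel shaft (6 mm, 16 mm above the underside) to y = -102. About 0.12 kg. Origin: middle of its length, at the height of its underside; z up. Grip across the handle (along x) at y = 45 mm, near the centre of mass.
- gauge: Wooden marking gauge. It stands on its stock, a block from x = -24 to 38, y = 16 to 44 mm, 53 high. The beam through it, 19 mm square, runs from y = -100 to 100 at x = 7 mm, 17 to 36 mm above the underside; its ends may sag a little. About 0.14 kg. Origin at the height of the underside; z up. Grip the stock across its 62 mm (along x) at x = 7, y = 30 mm.
- block_tray: Fixed plywood tray, 94 x 142 x 26 mm. Recess for the sanding block, floor 6 mm and rim 26 mm above the bench: plain rectangle 76 mm wide, y = -62 to 62 mm. Finger slot 36 mm wide across the whole tray at y = 0 mm, down to the 6 mm blue base. Origin: on the bench under where the tool's origin belongs (6 mm above), axes as the tool's. Widest tray. Either way round fits.
- tape_tray: Fixed plywood tray, 64 x 134 x 26 mm. Recess for the tape measure, floor 6 mm and rim 26 mm above the bench: 46 mm wide for the case, y = -28 to 58 mm, 26 mm wide for the blade end to y = -58. Finger slot 36 mm wide across the whole tray at y = 15 mm, down to the 6 mm blue base. Origin: on the bench under where the tool's origin belongs (6 mm above), axes as the tool's. Shortest tray.
- driver_tray: Fixed plywood tray, 62 x 237 x 26 mm. Recess for the screwdriver, floor 6 mm and rim 26 mm above the bench: 46 mm wide for the handle, y = -5 to 110 mm, 22 mm wide for the shaft to y = -109. Finger slot 36 mm wide across the whole tray at y = 45 mm, down to the 6 mm blue base. Origin: on the bench under where the tool's origin belongs (6 mm above), axes as the tool's. 
- gauge_tray: Fixed plywood tray, 80 x 232 x 34 mm. Recess for the gauge, floor 6 mm and rim 34 mm above the bench: beam channel 33 mm wide at x = 7, y = -107 to 107 mm, its sill at 21 mm. Finger slot 42 mm wide across the whole tray at y = 30 mm, down to the 6 mm blue base. Origin: on the bench under where the tool's origin belongs (6 mm above), axes as the tool's. The stock stands in that slot. Tallest tray.
- glue: White wood glue bottle with an orange nozzle, 45 x 62 x 196 mm, standing behind the trays. Origin under its middle. To be left alone.
- tin: Open round grey tin of wood screws, 78 mm across, 40 mm high, standing behind the trays. Origin under its middle. To be left alone.
There are look-alikes about, which are no part of the job. Of the things that look like the tape, take the one that is farthest from the robot's base at the start.

How it is judged:
By the outcome, as a careful person would: the job done as asked, in the order asked, and still so for the second after the job is handed in, with the robot touching nothing.
It also fails if it takes over 106 s, if anything falls off the work surface, if the arm or the gripper's body presses on something with over 40 N, if the wrist force passes 120 N, or if a joint passes its speed limit or range.

### The arm

A 6-joint arm with a two-finger parallel gripper is mounted at the origin on a cart in front of the work surface, level with it; the furniture and walls round the work are solid. World frame = base frame: x ahead of the robot, y to its left, z up, the work surface at z = 0. Lengths are in m, angles in rad, forces in N, time in s.
With the tool pointing down it reaches from about 0.35 to 0.8 m from the base axis. Payload 7.3 kg.
Tool frame: the origin (TCP) lies on the centre line of the jaws, within the pads' length; the fingertips stand bot.nose_length ahead of it and the grasp point (between the pads) lies 6 mm ahead of it (bot.nose_length is the distance from the TCP to the fingertips, in m); z points along the fingers, y is the line along which they close (so a half turn about z gives the same grasp; the last joint's range is limited). The gripper opens to 85 mm and grips with 20 to 120 N. Pads are 22 mm wide; open, the fingers measure 114 mm over their backs; the gripper's body (76 mm by 85 mm) begins 54 mm behind the grasp point. The pads swing forward as they close: fully open they stand 13 mm farther back than shut.
Start: joints at [-1.453, 0.342, 1.524, -0, 1.275, -0.146], TCP at [0.137, -0.507, 0.228] pointing down, gripper open.
Joint ranges: [-2.53, 2.53], [-0.77, 2.02], [0.04, 2.7], [-1, 4.14], [0.28, 2.66], [-3.11, 3.11]. Speed limits (rad/s): [2.57, 2.57, 3.14, 3.14, 3.14, 3.14].

### API

Orientations are given as a unit quaternion [x, y, z, w].
In Python, from workcell import monitor, snapshot, camera_model, job, bot gives the robot as it stands.
- The arm moves only by the tool jog_arm, never from a script. Its argument "targets" is text: rows parted by semicolons, each of 5 numbers parted by spaces: the shift along the tool's x, y, z in units of 40 mm (1.0 is 40 mm), then the turn about the tool's z in units of 6 degrees (1.0 is 6 degrees), then the finger opening in mm, from 0 to 85.4. A call has 1 to 10 rows; each row shifts and turns the commanded pose from where the row before left it, along the tool's axes as they then stand; what a row does not reach is not made up. A row lasts 1/12 s, in which the tool goes at most 41.7 mm and 7.16 degrees, less where a joint would pass 70% of its speed; a pose out of reach is approached as far as the arm can. A call is refused whole if a number of a shift passes 1 or a number of a turn 1, either way. A call with a gripper value outside its range is refused whole. The fingers move at their own pace and stop on an object; the grip force is fixed at half the most. Time passes only in rows, so rows that do not move let the fingers close. It gives the time, the measured TCP pose, the force, the opening and the grip force at its end, in the units of the state.
- monitor.get_state(): the state, without advancing time (a new reading comes with each control period).
- snapshot(name): name is "scene" or "top" or "wrist"; returns the picture (420x560x3 uint8, blue, green, red); there is no depth.
- camera_model(name): a dict with "camera_matrix" (3x3 intrinsics, pixels), "view" (4x4, takes a point from world to camera coordinates); the wrist camera has in their place "hand_eye" (4x4, takes a point from camera to tool coordinates, whose origin is the TCP and whose axes are the flange's). Camera axes: x right, y down, z forward; pixel columns grow to the right and rows downward; lengths in m; the calibration is good to about 2 mm. The wrist camera is an equidistant fisheye: a pixel r from the principal point sees the ray r / f radians off the axis. A picture is of the moment at which its call begins: read the wrist's pose just before it. camera_model takes no time and is no camera call.
- job.finish_job(): hands the job in; it is judged then, once.
The state is a dict: "clock": time; "joints": joint angles; "joint_vel": joint speeds; "tau": joint torques, N m; "tcp_pos": TCP position; "tool_rot": TCP orientation; "contact_force": force on the tool from outside, world axes, zero at the start; "moment": the same for the moment, N m; "width": finger opening in m; "grip_force": force on a finger pad.
Only numpy, scipy, OpenCV 4.12 (cv2) and the standard library are available. Lean on these libraries where they do the work, as an engineer would, in place of code of your own. Each camera call takes 0.05 s, during which the arm holds its last target. There are 200 camera calls.

## Working session

There is one attempt and no reset: what is moved stays moved. The work goes in short steps, Python scripts to look and compute and a tool call to move; the robot and the scene stay as the last step left them, time stands still between calls to the robot, and variables do not carry over. Pictures are saved under pics/ and viewed, at most 14 in all, crops included, and the job is handed in when it is done.

Besides the shell and the picture viewer there is one more tool, called after "Request:" as name(argument=value, ...) on one line, values as JSON. jog_arm: Moves the arm, as the interface text tells. Its arguments: {"type":"object","properties":{"targets":{"type":"string"}},"required":["targets"]}

```bash
ls; mkdir -p pics; python3 - <<'E'
from workcell import monitor,snapshot,camera_model,job,bot
import cv2,numpy as np
np.set_printoptions(precision=4,suppress=True)
print(bot.nose_length)
s=monitor.get_state();print(s)
for n in("scene","top","wrist"):
    print(n,camera_model(n))
    im=snapshot(n);cv2.imwrite(f"pics/{n}0.png",im)
    if n!="wrist": cv2.imwrite(f"pics/{n}0b.png",cv2.resize(im,(800,600),interpolation=cv2.INTER_CUBIC))
E
```

```text
pics
0.025
{'clock': 0.0, 'joints': array([-1.453 ,  0.3427,  1.525 ,  0.    ,  1.2754, -0.146 ]), 'joint_vel': array([ 0.0013,  0.0016, -0.0008,  0.    ,  0.0015, -0.0001]), 'tau': array([  0.0005, -43.3674, -24.6007,  -0.0002,   0.0078,  -0.    ]), 'tcp_pos': array([ 0.1369, -0.5064,  0.2271]), 'tool_rot': array([ 0.9913,  0.1315,  0.    , -0.0008]), 'contact_force': array([ 0.668 , -0.1042, -0.4049]), 'moment': array([-0.0098,  0.0727, -0.0016]), 'grip_force': 0.0, 'width': 0.08553081851743802}
scene {'camera_matrix': array([[531.3331,   0.    , 286.4833],
       [  0.    , 531.3331, 201.1097],
       [  0.    ,   0.    ,   1.    ]]), 'view': array([[-0.6579, -0.753 ,  0.0095,  0.3439],
       [-0.5552,  0.4764, -0.6818,  0.3476],
       [ 0.5089, -0.4538, -0.7315,  1.2756],
       [ 0.    ,  0.    ,  0.    ,  1.    ]])}
top {'camera_matrix': array([[385.1614,   0.    , 279.1014],
       [  0.    , 385.1614, 208.2385],
       [  0.    ,   0.    ,   1.    ]]), 'view': array([[ 0.0173, -0.9997,  0.0184, -0.024 ],
       [-0.9861, -0.0201, -0.1647,  0.582 ],
       [ 0.165 , -0.0153, -0.9862,  1.1516],
       [ 0.    ,  0.    ,  0.    ,  1.    ]])}
wrist {'camera_matrix': array([[325.1923,   0.    , 273.3716],
       [  0.    , 325.1923, 210.9052],
       [  0.    ,   0.    ,   1.    ]]), 'hand_eye': array([[-0.    , -0.9602, -0.2794,  0.0708],
       [ 1.    ,  0.0002, -0.0008,  0.0001],
       [ 0.0009, -0.2794,  0.9602, -0.1464],
       [ 0.    ,  0.    ,  0.    ,  1.    ]])}
```

View pics/top0b.png

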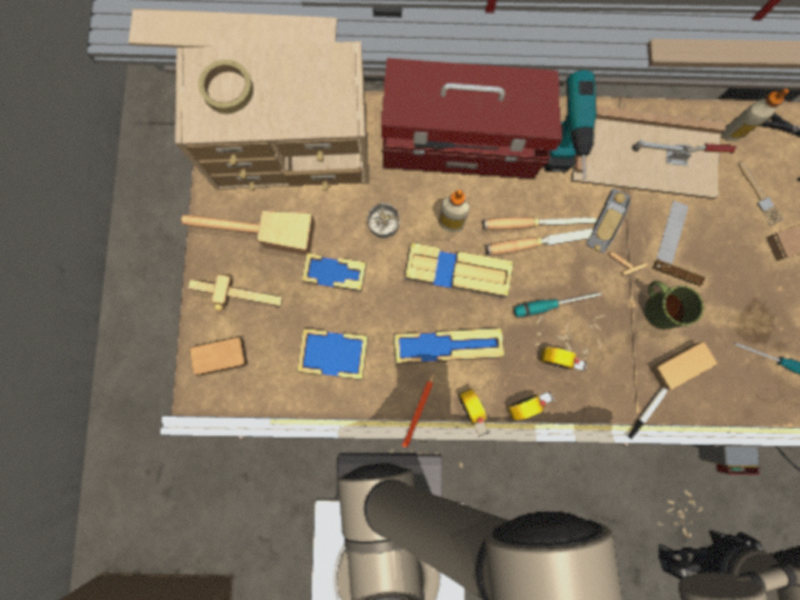

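View pics/scene0b.png

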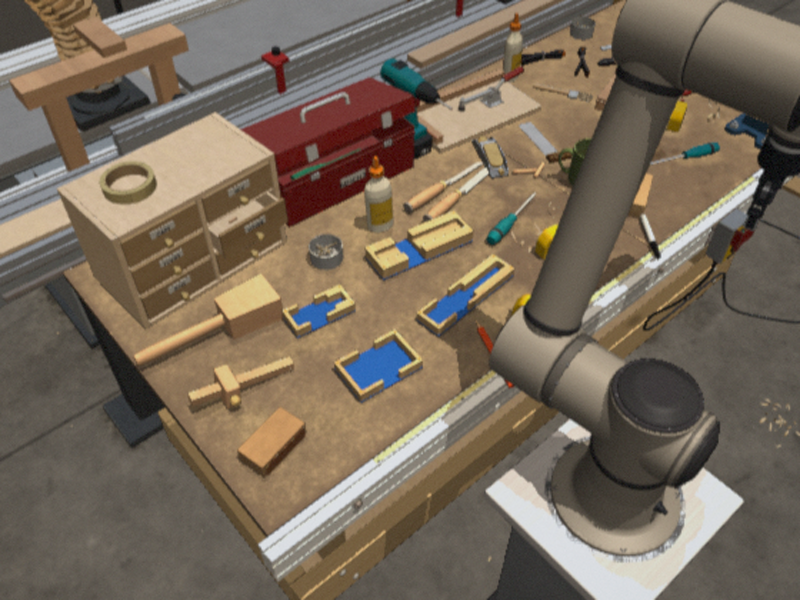

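```bash
python3 - <<'E'
import cv2
im=cv2.imread("pics/top0.png")
def crop(n,x0,y0,x1,y1,k):
    c=cv2.resize(im[y0:y1,x0:x1],None,fx=k,fy=k,interpolation=cv2.INTER_CUBIC)
    for x in range((x0+9)//10*10,x1,10): 
        cv2.line(c,(int((x-x0+.5)*k),0),(int((x-x0+.5)*k),6 if x%50 else 20),(255,255,255),1)
        if x%20==0: cv2.putText(c,str(x),(int((x-x0)*k)-8,18),0,.35,(255,255,255),1)
    for y in range((y0+9)//10*10,y1,10):
        cv2.line(c,(0,int((y-y0+.5)*k)),(6,int((y-y0+.5)*k)),(255,255,255),1)
        cv2.putText(c,str(y),(8,int((y-y0)*k)+6),0,.35,(255,255,255),1)
    cv2.imwrite(n,c)
crop("pics/a.png",125,165,265,275,5)
crop("pics/b.png",270,165,430,300,4.4)
E
```

```text
(no output)
```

View pics/a.png

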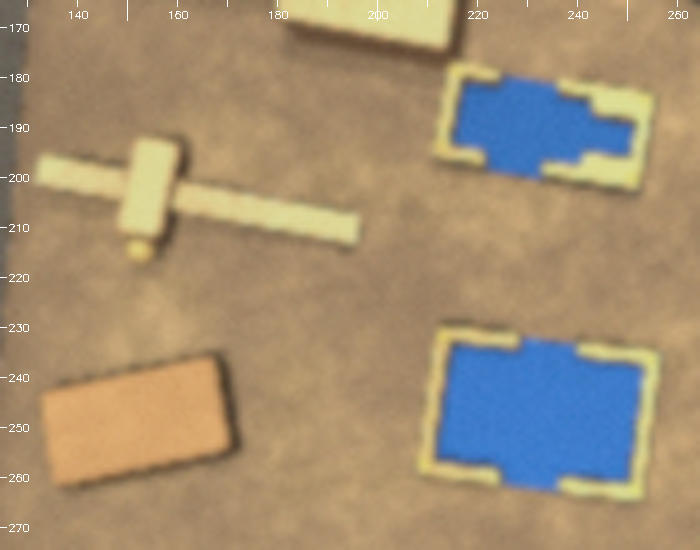

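View pics/b.png

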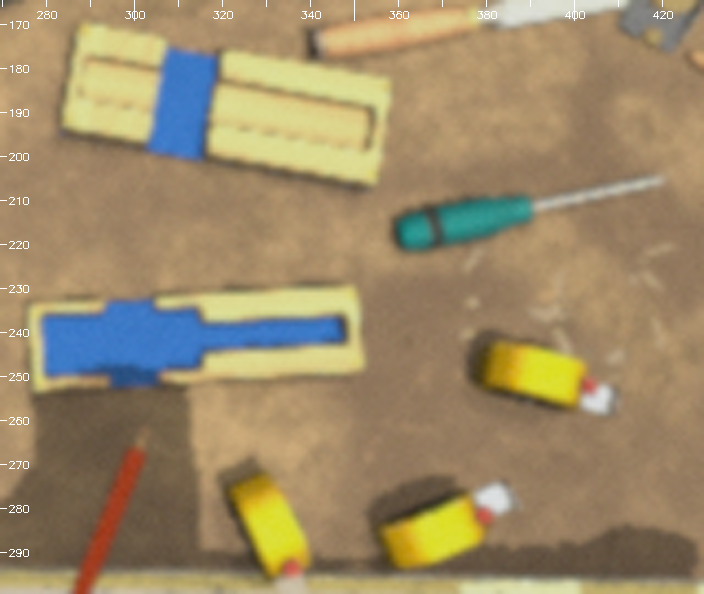

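```bash
cat > h.py <<'E'
import numpy as np,cv2
from scipy.optimize import least_squares
from workcell import camera_model
np.set_printoptions(precision=4,suppress=True)
A=lambda p:(125+(np.array(p)+.5)/5-.5); A_=lambda P:[(125+(x+.5)/5-.5,165+(y+.5)/5-.5) for x,y in P]
B_=lambda P:[(270+(x+.5)/4.4-.5,165+(y+.5)/4.4-.5) for x,y in P]
def proj(W,name):
    c=camera_model(name);V=np.array(c["view"]);K=np.array(c["camera_matrix"])
    q=(V[:3,:3]@np.array(W).T).T+V[:3,3];q=q@K.T
    return q[:,:2]/q[:,2:]
def ray(px,z,name="top"):
    c=camera_model(name);V=np.array(c["view"]);K=np.array(c["camera_matrix"])
    d=V[:3,:3].T@np.linalg.solve(K,[*px,1]);o=-V[:3,:3].T@V[:3,3]
    return o+d*(z-o[2])/d[2]
def place(p,M):
    c,s=np.cos(p[2]),np.sin(p[2]);M=np.array(M,float)/1000
    return np.c_[p[0]+c*M[:,0]-s*M[:,1],p[1]+s*M[:,0]+c*M[:,1],M[:,2]]
def fit(px,M,name="top",p0=(.45,0,0)):
    f=lambda p:(proj(place(p,M),name)-px).ravel()
    r=least_squares(f,p0);return r.x,np.sqrt(np.mean(r.fun**2))
def rect(x0,x1,y0,y1,z): # image order: TL,TR,BR,BL with +y left,+x up
    return [(x1,y1,z),(x1,y0,z),(x0,y0,z),(x0,y1,z)]
E
python3 - <<'E'
from h import *
def go(n,px,M):
    p,e=fit(px,M);print(n,p[:2].round(4),"yaw deg %.2f"%np.degrees(p[2]),"rms px %.2f"%e,"r %.3f"%np.hypot(*p[:2]))
go("gauge",A_([(136,138),(182,143),(163,238),(117,232),(38,153),(36,183),(362,215),(357,244)]),
 rect(-24,38,16,44,53)+[(16.5,100,36),(-2.5,100,36),(16.5,-100,36),(-2.5,-100,36)])
go("gauge_tray",B_([(80,22),(390,78),(377,186),(62,132)]),rect(-33,47,-116,116,34))
go("driver_tray",B_([(28,305),(357,286),(365,370),(36,391)]),rect(-31,31,-118,119,26))
go("block_tray",A_([(438,325),(660,350),(643,500),(417,473)]),rect(-47,47,-71,71,26))
go("tape_tray",A_([(450,63),(655,93),(637,190),(434,158)]),rect(-32,32,-67,67,26))
go("block",A_([(40,395),(215,353),(233,450),(58,487)]),rect(-31,31,-55,55,38))
go("driver",B_([(396,232),(663,180)]),[(0,103,15.5),(0,-102,16)])
go("tape",B_([(495,340),(588,362),(580,405),(487,385)]),rect(-16,16,-21,51,64))
for n,q in(("t2",(433,530)),("t3",(268,523))): print(n,ray(B_([q])[0],.06),np.hypot(*ray(B_([q])[0],.06)[:2]))
print("lookalikes: block",ray((685*.7,366*.7),.03),"driver",ray((790*.7,365*.7),.02))
print("edge z0",ray((300*.7,418*.7),0), "mallet",ray((285*.7,230*.7),.05),"glue",ray((455*.7,215*.7),.1),"tin",ray((383*.7,220*.7),.04))
E
```

```text
gauge [0.5818 0.3463] yaw deg -9.27 rms px 0.81 r 0.677
gauge_tray [ 0.645  -0.1454] yaw deg -8.86 rms px 0.38 r 0.661
driver_tray [ 0.483  -0.1263] yaw deg 4.61 rms px 0.28 r 0.499
block_tray [0.461  0.1296] yaw deg -5.43 rms px 0.22 r 0.479
tape_tray [0.6429 0.1336] yaw deg -7.64 rms px 0.28 r 0.657
block [0.4499 0.375 ] yaw deg 14.13 rms px 0.42 r 0.586
driver [ 0.5849 -0.371 ] yaw deg 12.18 rms px 0.36 r 0.693
tape [ 0.4571 -0.3719] yaw deg -11.53 rms px 0.78 r 0.589
t2 [ 0.3523 -0.2835  0.06  ] 0.45223209008500775
t3 [ 0.3551 -0.1709  0.06  ] 0.3940512737777108
lookalikes: block [ 0.446  -0.6432  0.03  ] driver [ 0.453  -0.8838  0.02  ]
edge z0 [0.3193 0.1971 0.    ] mallet [0.7284 0.2415 0.05  ] glue [ 0.7554 -0.1298  0.1   ] tin [0.7596 0.0252 0.04  ]
```

```bash
cat > plan.py <<'E'
import sys,numpy as np
from workcell import monitor
def phi_of(q): return np.degrees(2*np.arctan2(q[1],q[0]))
def plan(wps,w,start=None):
    """wps: list of (x,y,z,phi deg[,width]); prints rows"""
    s=monitor.get_state();p=np.array([*s["tcp_pos"],phi_of(s["tool_rot"])]) if start is None else np.array(start,float)
    p[3]=(p[3]+180)%360-180
    print("t %.2f at"%s["clock"],p.round(4),"F",s["contact_force"].round(1),"w %.1f"%(s["width"]*1000))
    rows=[]
    for wp in wps:
        t=np.array(wp[:4],float);n=int(np.ceil(max(np.linalg.norm(t[:3]-p[:3])/.040,abs(t[3]-p[3])/6,1)-1e-6))
        for k in range(n):
            d=(t-p)/(n-k);a=np.radians(p[3])
            r=np.array([d[:3]@[np.cos(a),np.sin(a),0],d[:3]@[np.sin(a),-np.cos(a),0],-d[2]])/.04
            r=np.clip(r.round(2),-1,1);tu=np.clip(round(-d[3]/6,2),-1,1)
            rows.append("%g %g %g %g %g"%(*r,tu,w))
            p[:3]+=.04*np.array([r[0]*np.cos(a)+r[1]*np.sin(a),r[0]*np.sin(a)-r[1]*np.cos(a),-r[2]]);p[3]-=6*tu
    for i in range(0,len(rows),10): print("; ".join(rows[i:i+10]))
if __name__=="__main__":
    w=float(sys.argv[1]);plan([tuple(map(float,a.split(","))) for a in sys.argv[2:]],w)
E
python3 plan.py 85 .40,-.25,.25,60 .43,.2,.25,104.1 .45,.375,.15,104.1
python3 - <<'E'
from h import *
def w(p,l): return place(p,[(l[0],l[1],0)])[0,:2]
r=np.radians
P=dict(block=((.4499,.375,r(14.13)),(0,0)),tape=((.4571,-.3719,r(-11.53)),(0,15)),driver=((.5849,-.371,r(12.18)),(0,45)),gauge=((.5818,.3463,r(-9.27)),(7,30)),
block_tray=((.461,.1296,r(-5.43)),(0,0)),tape_tray=((.6429,.1336,r(-7.64)),(0,15)),driver_tray=((.483,-.1263,r(4.61)),(0,45)),gauge_tray=((.645,-.1454,r(-8.86)),(7,30)))
for k,(p,l) in P.items(): print(k,w(p,l),"phi %.1f"%(90+np.degrees(p[2])))
print("glue front",ray((455*.7,228*.7),0),ray((440*.7,222*.7),0))
im=cv2.imread("pics/scene0.png");a=cv2.resize(im[225:325,110:230],None,fx=3.3,fy=3.3,interpolation=2);b=cv2.resize(im[100:200,230:350],None,fx=3.3,fy=3.3,interpolation=2)
cv2.imwrite("pics/c.png",np.hstack([a,b]))
E
```

```text
t 0.15 at [ 0.1369 -0.5065  0.2273 15.1168] F [ 0.1 -0.1 -0.2] w 85.5
0.8 -0.45 -0.06 -0.75 85; 0.84 -0.38 -0.06 -0.75 85; 0.86 -0.32 -0.06 -0.75 85; 0.88 -0.25 -0.06 -0.75 85; 0.9 -0.18 -0.05 -0.75 85; 0.91 -0.11 -0.06 -0.75 85; 0.92 -0.03 -0.05 -0.75 85; 0.92 0.04 -0.06 -0.74 85; 0.91 0.11 -0.05 -0.75 85; 0.9 0.18 -0.06 -0.74 85
0.84 -0.41 0 -0.61 85; 0.87 -0.36 0 -0.61 85; 0.89 -0.3 0 -0.61 85; 0.91 -0.25 0 -0.61 85; 0.92 -0.19 0 -0.61 85; 0.93 -0.13 0 -0.61 85; 0.94 -0.07 0 -0.62 85; 0.94 -0.01 0 -0.61 85; 0.94 0.05 0 -0.62 85; 0.93 0.11 0 -0.61 85
0.92 0.18 0 -0.62 85; 0.91 0.23 0 -0.61 85; 0.69 0.26 0.42 -0 85; 0.69 0.26 0.42 -0 85; 0.69 0.26 0.42 -0 85; 0.68 0.26 0.41 -0 85; 0.69 0.26 0.42 -0 85; 0.68 0.25 0.41 -0 85
block [0.4499 0.375 ] phi 104.1
tape [ 0.4601 -0.3572] phi 78.5
driver [ 0.5754 -0.327 ] phi 102.2
gauge [0.5935 0.3748] phi 80.7
block_tray [0.461  0.1296] phi 84.6
tape_tray [0.6449 0.1485] phi 82.4
driver_tray [ 0.4794 -0.0814] phi 94.6
gauge_tray [ 0.6565 -0.1168] phi 81.1
glue front [ 0.7568 -0.1418  0.    ] [ 0.7704 -0.1068  0.    ]
```

View pics/c.png

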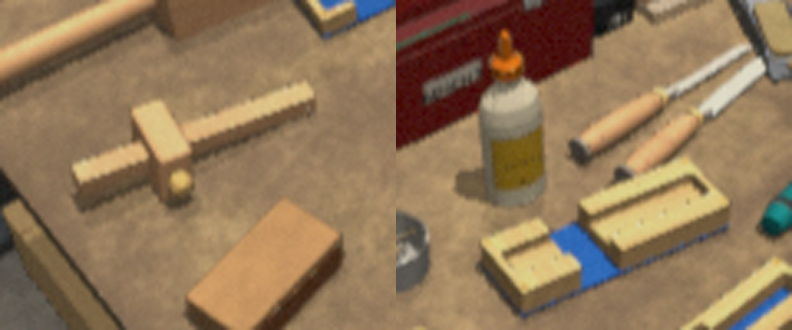

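Request:
jog_arm(targets="0.8 -0.45 -0.06 -0.75 85; 0.84 -0.38 -0.06 -0.75 85; 0.86 -0.32 -0.06 -0.75 85; 0.88 -0.25 -0.06 -0.75 85; 0.9 -0.18 -0.05 -0.75 85; 0.91 -0.11 -0.06 -0.75 85; 0.92 -0.03 -0.05 -0.75 85; 0.92 0.04 -0.06 -0.74 85; 0.91 0.11 -0.05 -0.75 85; 0.9 0.18 -0.06 -0.74 85")

```text
clock: 0.98
tcp_pos: [0.4007, -0.2488, 0.2506]
tool_rot: [0.865, 0.502, -0.0, -0.0]
contact_force: [0.3, -1.3, 0.1]
width: 0.0849
grip_force: 0.0
```

Request:
jog_arm(targets="0.84 -0.41 0 -0.61 85; 0.87 -0.36 0 -0.61 85; 0.89 -0.3 0 -0.61 85; 0.91 -0.25 0 -0.61 85; 0.92 -0.19 0 -0.61 85; 0.93 -0.13 0 -0.61 85; 0.94 -0.07 0 -0.62 85; 0.94 -0.01 0 -0.61 85; 0.94 0.05 0 -0.62 85; 0.93 0.11 0 -0.61 85")

```text
clock: 1.82
tcp_pos: [0.4243, 0.1266, 0.2506]
tool_rot: [0.663, 0.748, -0.0, 0.0]
contact_force: [1.2, -0.3, -0.0]
width: 0.085
grip_force: 0.0
```

Request:
jog_arm(targets="0.92 0.18 0 -0.62 85; 0.91 0.23 0 -0.61 85; 0.69 0.26 0.42 0 85; 0.69 0.26 0.42 0 85; 0.69 0.26 0.42 0 85; 0.68 0.26 0.41 0 85; 0.69 0.26 0.42 0 85; 0.68 0.25 0.41 0 85; 0 0 0 0 85")

```text
clock: 2.57
tcp_pos: [0.4483, 0.3778, 0.1462]
tool_rot: [0.614, 0.789, -0.002, -0.001]
contact_force: [-1.4, -1.6, -0.4]
width: 0.0848
grip_force: 0.0
```

```bash
python3 - <<'E'
from workcell import *
from h import *
s=monitor.get_state();print(s["tcp_pos"],s["tool_rot"],s["clock"])
cv2.imwrite("pics/w1.png",cv2.resize(snapshot("wrist"),(800,600)))
E
```

```text
[0.4483 0.3778 0.1462] [ 0.6138  0.7894 -0.0022 -0.0015] 2.5667
```

View pics/w1.png

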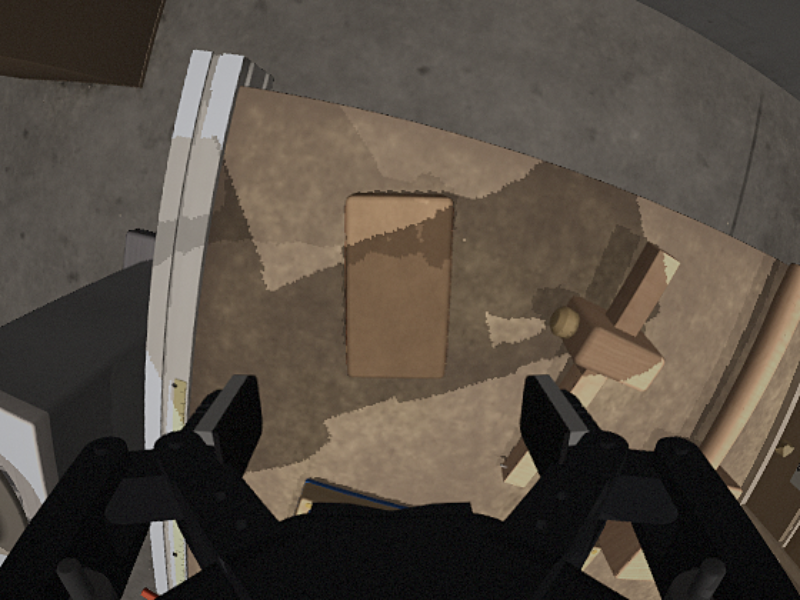

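```bash
cat >> h.py <<'E'
from scipy.spatial.transform import Rotation as Rn
def wproj(W,tcp,q):
    c=camera_model("wrist");H=np.array(c["hand_eye"]);K=np.array(c["camera_matrix"])
    R=Rn.from_quat(q).as_matrix();t=(np.array(W)-tcp)@R
    v=(t-H[:3,3])@H[:3,:3];rh=np.hypot(v[:,0],v[:,1]);th=np.arctan2(rh,v[:,2])
    return np.c_[K[0,2]+K[0,0]*th*v[:,0]/rh,K[1,2]+K[1,1]*th*v[:,1]/rh]
def wfit(px800,M,tcp,q,p0):
    px=(np.array(px800)+.5)*.7-.5
    r=least_squares(lambda p:(wproj(place(p,M),tcp,q)-px).ravel(),p0)
    print("pose",r.x[:2],"yaw %.2f"%np.degrees(r.x[2]),"rms %.2f"%np.sqrt(np.mean(r.fun**2)));return r.x
E
python3 - <<'E'
from h import *
tcp=np.array([0.4483,0.3778,0.1462]);q=[0.6138,0.7894,-0.0022,-0.0015]
wfit([(346,196),(453,197),(444,377),(349,377)],[(-31,55,38),(31,55,38),(31,-55,38),(-31,-55,38)],tcp,q,(.45,.375,.25))
E
python3 plan.py 85 .45,.375,.032,104.1
```

```text
pose [0.4509 0.3813] yaw 13.68 rms 1.93
t 2.62 at [  0.4486   0.376    0.1477 104.2622] F [ 0.2  0.1 -1.1] w 85.2
-0.01 0.01 0.96 0.01 85; -0.01 0.01 0.97 0.01 85; -0.01 0.01 0.96 0.01 85
```

Request:
jog_arm(targets="0.03 0.03 0.97 0 85; 0 0 0.97 0 85; 0 0 0.5 0 85; 0 0 0.4 0 85; 0 0 0 0 60; 0 0 0 0 55; 0 0 0 0 50; 0 0 0 0 50; 0 0 0 0 50; 0 0 0 0 50")

```text
clock: 3.45
tcp_pos: [0.4514, 0.3762, 0.0381]
tool_rot: [0.615, 0.789, 0.001, 0.0]
contact_force: [0.6, 0.2, 0.2]
width: 0.0498
grip_force: 0.0
```

```bash
python3 plan.py 50 .45,.375,.11,104.1 .461,.1296,.11,84.6
```

```text
t 3.45 at [4.514000e-01 3.762000e-01 3.810000e-02 1.040954e+02] F [0.6 0.2 0.2] w 49.8
-0.01 -0.02 -0.9 -0 50; -0.01 -0.02 -0.9 -0 50; -0.86 -0.18 0 0.46 50; -0.87 -0.13 0 0.46 50; -0.87 -0.09 0 0.47 50; -0.88 -0.05 0 0.46 50; -0.88 -0.01 0 0.47 50; -0.87 0.04 0 0.46 50; -0.87 0.08 0 0.47 50
```

```bash
python3 - <<'E'
from workcell import *
from h import *
s=monitor.get_state();print(s)
a=snapshot("wrist");b=snapshot("scene")[200:340,90:280]
cv2.imwrite("pics/w2.png",np.hstack([cv2.resize(a,(480,360)),cv2.resize(b,(310,360))]))
E
```

```text
{'clock': 3.45, 'joints': array([ 0.5645,  0.6579,  1.5687, -0.0001,  0.913 ,  0.3185]), 'joint_vel': array([ 0.0003,  0.0066,  0.0041,  0.0009, -0.0011, -0.0005]), 'tau': array([ -0.0532, -53.3821, -19.2463,  -0.003 ,  -0.0055,  -0.0009]), 'tcp_pos': array([0.4514, 0.3762, 0.0381]), 'tool_rot': array([0.615 , 0.7885, 0.0009, 0.0004]), 'contact_force': array([0.648 , 0.1549, 0.2305]), 'moment': array([ 0.0835, -0.0385, -0.009 ]), 'grip_force': 0.0, 'width': 0.0497823614589974}
```

View pics/w2.png

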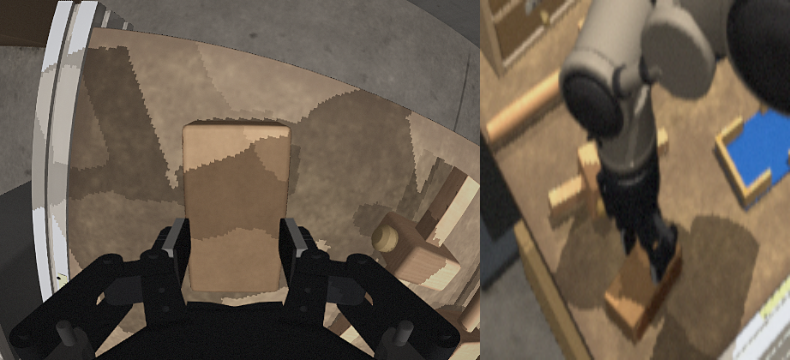

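Request:
jog_arm(targets="0 0 0.1 0 40; 0 0 0 0 30; 0 0 0 0 30; 0 0 0 0 30; 0 0 0 0 30")

```text
clock: 3.97
tcp_pos: [0.4509, 0.376, 0.0329]
tool_rot: [0.615, 0.789, -0.0, 0.0]
contact_force: [0.4, 0.0, 0.1]
width: 0.03
grip_force: 0.0
```

```bash
python3 - <<'E'
from workcell import *
from h import *
tcp=np.array([.4514,.3762,.0381]);q=[.615,.7885,.0009,.0004]
R=Rn.from_quat(q).as_matrix()
for l in [(.011,.025,.025),(.011,.025,0),(-.011,.025,.025),(.011,.031,.025),(.011,.031,0)]:
    print(l,wproj([tcp+R@np.array(l)],tcp,q)*480/560)
pts=np.array([(183,125),(290,125),(282,290),(190,290)])/.6
M=lambda h,s=1:[(-31*s,55*s,h),(31*s,55*s,h),(31*s,-55*s,h),(-31*s,-55*s,h)]
for h in (38,30,20): wfit(pts,M(h),tcp,q,(.45,.375,.25))
for s in (.9,.8,.7): wfit(pts,M(38,s),tcp,q,(.45,.375,.25))
cv2.imwrite("pics/w3.png",snapshot("wrist"))
E
```

```text
(0.011, 0.025, 0.025) [[272.8767 195.7249]]
(0.011, 0.025, 0) [[278.5767 210.1409]]
(-0.011, 0.025, 0.025) [[271.3363 226.0721]]
(0.011, 0.031, 0.025) [[281.8705 195.6726]]
(0.011, 0.031, 0) [[288.8356 210.0089]]
pose [0.4509 0.3816] yaw 14.05 rms 3.56
pose [0.4515 0.3795] yaw 14.05 rms 1.74
pose [0.4522 0.3768] yaw 14.04 rms 5.20
pose [0.4502 0.384 ] yaw 14.04 rms 4.53
pose [0.4497 0.3861] yaw 14.03 rms 11.99
pose [0.4492 0.3879] yaw 14.02 rms 19.85
```

View pics/w3.png

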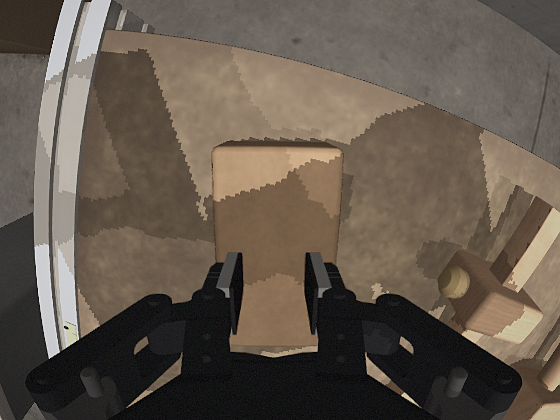

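Request:
jog_arm(targets="0 0 -0.2 0 85; 0 0 0 0 85; 0 0 0 0 85; 0 0 0 0 85; 0 0 0 0 85; 0 0 0.2 0 85; 0 0 0.2 0 85; 0 0 0.2 0 85; 0 0 0 0 85")

```text
clock: 4.77
tcp_pos: [0.4496, 0.3751, 0.0144]
tool_rot: [0.615, 0.789, -0.002, -0.001]
contact_force: [-0.4, 0.0, -0.8]
width: 0.0851
grip_force: 0.0
```

Request:
jog_arm(targets="0 0 0.1 0 85; 0 0 0.1 0 85; 0 0 0 0 85")

```text
clock: 5.02
tcp_pos: [0.4505, 0.3757, 0.0081]
tool_rot: [0.615, 0.789, -0.001, -0.0]
contact_force: [-0.7, 0.7, 0.1]
width: 0.0853
grip_force: 0.0
```

Request:
jog_arm(targets="0 0 0.1 0 85; 0 0 0 0 55; 0 0 0 0 50; 0 0 0 0 50; 0 0 0 0 50; 0 0 0 0 50")

```text
clock: 5.52
tcp_pos: [0.4512, 0.3761, 0.0053]
tool_rot: [0.615, 0.789, 0.0, 0.0]
contact_force: [-0.4, -0.1, 2.7]
width: 0.0592
grip_force: 65.8
```

Request:
jog_arm(targets="0 0 -0.5 0 50; 0 0 -1 0 50; 0 0 -1 0 50; 0 0 0 0 50; 0 0 0 0 50")

```text
clock: 5.93
tcp_pos: [0.4521, 0.3768, 0.1074]
tool_rot: [0.615, 0.789, 0.003, 0.001]
contact_force: [-0.5, -0.3, -1.9]
width: 0.0592
grip_force: 65.5
```

```bash
python3 plan.py 50 .461,.1296,.105,84.6 .461,.1296,.03,84.6; python3 - <<'E'
from workcell import *
from h import *
cv2.imwrite("pics/w4.png",np.hstack([snapshot("wrist"),cv2.resize(snapshot("scene")[200:340,90:280],(240,420))]))
E
```

```text
t 5.93 at [  0.4521   0.3768   0.1074 104.0982] F [-0.5 -0.3 -1.9] w 59.2
-0.86 -0.18 0.01 0.46 50; -0.87 -0.14 0.01 0.46 50; -0.88 -0.1 0.01 0.47 50; -0.88 -0.06 0.01 0.46 50; -0.88 -0.02 0.01 0.47 50; -0.89 0.03 0.01 0.46 50; -0.88 0.07 0 0.47 50; -0 0 0.94 -0 50; -0 0 0.94 -0 50
```

View pics/w4.png

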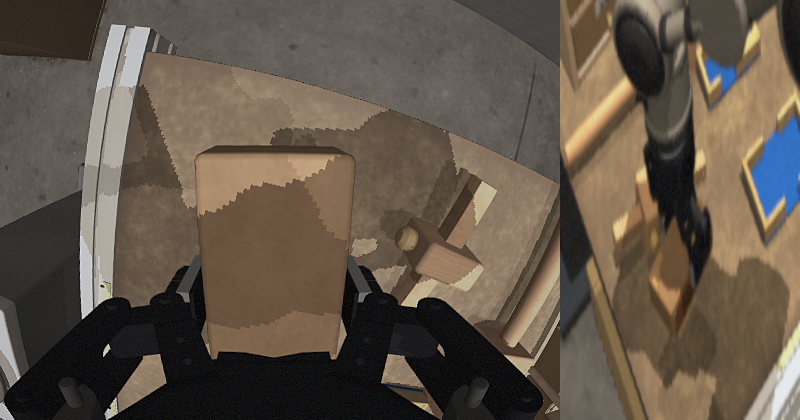

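Request:
jog_arm(targets="-0.86 -0.18 0 0.46 50; -0.87 -0.14 0 0.46 50; -0.88 -0.1 0 0.47 50; -0.88 -0.06 0 0.46 50; -0.88 -0.02 0 0.47 50; -0.89 0.03 0 0.46 50; -0.88 0.07 0 0.47 50; 0 0 0.9 0 50; 0 0 0.6 0 50; 0 0 0 0 50")

```text
clock: 6.87
tcp_pos: [0.4554, 0.1275, 0.04]
tool_rot: [0.74, 0.672, -0.005, -0.003]
contact_force: [-1.1, -0.7, -1.1]
width: 0.059
grip_force: 65.3
```

```bash
python3 plan.py 50 .461,.1296,.015,84.6
```

```text
t 6.87 at [4.55400e-01 1.27500e-01 4.00000e-02 8.44834e+01] F [-1.1 -0.7 -1.1] w 59.0
0.07 0.13 0.62 -0.02 50
```

Request:
jog_arm(targets="0 0 0 0 50; 0 0 0 0 50; 0 0 0 0 50")

```text
clock: 7.12
tcp_pos: [0.4603, 0.1294, 0.0459]
tool_rot: [0.739, 0.673, 0.001, 0.001]
contact_force: [0.0, -1.1, -1.0]
width: 0.0586
grip_force: 65.3
```

Request:
jog_arm(targets="0 0 0.3 0 50; 0 0 0.3 0 50; 0 0 0.15 0 50; 0 0 0 0 50; 0 0 0 0 50; 0 0 0 0 50")

```text
clock: 7.62
tcp_pos: [0.4602, 0.1291, 0.0157]
tool_rot: [0.74, 0.673, 0.001, 0.0]
contact_force: [0.1, 0.3, 0.0]
width: 0.0591
grip_force: 65.3
```

Request:
jog_arm(targets="0 0 0.05 0 50; 0 0 0.05 0 50; 0 0 0 0 50; 0 0 0 0 50")

```text
clock: 7.95
tcp_pos: [0.4601, 0.1289, 0.0113]
tool_rot: [0.74, 0.673, 0.0, 0.0]
contact_force: [1.8, 1.5, 2.2]
width: 0.0588
grip_force: 65.6
```

Request:
jog_arm(targets="0 0 0 0 85; 0 0 0 0 85; 0 0 0 0 85; 0 0 -0.5 0 85; 0 0 -1 0 85; 0 0 -1 0 85; 0 0 -1 0 85; 0 0 0 0 85; 0 0 0 0 85")

```text
clock: 8.7
tcp_pos: [0.4609, 0.129, 0.1532]
tool_rot: [0.74, 0.673, 0.002, 0.002]
contact_force: [-0.5, 0.1, -0.4]
width: 0.0848
grip_force: 0.0
```

```bash
python3 plan.py 85 .4601,-.3572,.15,78.5;  python3 plan.py 85 .461,.1296,.25,84.6
```

```text
t 8.70 at [ 0.4609  0.129   0.1532 84.5955] F [-0.5  0.1 -0.4] w 84.8
-0.93 0.09 0.01 0.08 85; -0.93 0.09 0.01 0.08 85; -0.93 0.1 0.01 0.08 85; -0.93 0.11 0.01 0.08 85; -0.93 0.12 0 0.08 85; -0.93 0.13 0.01 0.08 85; -0.92 0.13 0 0.08 85; -0.92 0.14 0.01 0.08 85; -0.92 0.15 0 0.08 85; -0.92 0.16 0.01 0.07 85
-0.92 0.16 0 0.08 85; -0.92 0.17 0.01 0.07 85; -0.93 0.18 0 0.08 85
t 8.70 at [ 0.4609  0.129   0.1532 84.5955] F [-0.5  0.1 -0.4] w 84.8
0 0 -0.81 -0 85; 0.01 0 -0.8 -0 85; 0 0 -0.81 -0 85
```

Request:
jog_arm(targets="-0.93 0.09 0 0.08 85; -0.93 0.09 0 0.08 85; -0.93 0.1 0 0.08 85; -0.93 0.11 0 0.08 85; -0.93 0.12 0 0.08 85; -0.93 0.13 0 0.08 85; -0.92 0.13 0 0.08 85; -0.92 0.14 0 0.08 85; -0.92 0.15 0 0.08 85; -0.92 0.16 0 0.07 85")

```text
clock: 9.53
tcp_pos: [0.4579, -0.2461, 0.1492]
tool_rot: [0.767, 0.642, -0.0, -0.002]
contact_force: [-0.1, 0.3, 0.1]
width: 0.085
grip_force: 0.0
```

Request:
jog_arm(targets="-0.92 0.16 0 0.08 85; -0.92 0.17 0 0.07 85; -0.93 0.18 0 0.08 85; 0 0 0 0 85; 0 0 0 0 85; 0 0 0 0 85; 0 0 0 0 85")

```text
clock: 10.12
tcp_pos: [0.4586, -0.356, 0.15]
tool_rot: [0.774, 0.633, -0.0, -0.001]
contact_force: [-1.1, 0.2, -0.1]
width: 0.085
grip_force: 0.0
```

```bash
python3 - <<'E'
from workcell import *
from h import *
s=monitor.get_state();print(s["tcp_pos"],s["tool_rot"])
w=snapshot("wrist");t=snapshot("top");cv2.imwrite("pics/top5.png",t);cv2.imwrite("pics/wr5.png",w)
cv2.imwrite("pics/w5.png",np.hstack([w,cv2.resize(t[215:285,195:275],(240,210),interpolation=2).repeat(2,0)]))
E
```

```text
[ 0.4586 -0.356   0.15  ] [ 0.7742  0.6329 -0.     -0.0012]
```

View pics/w5.png

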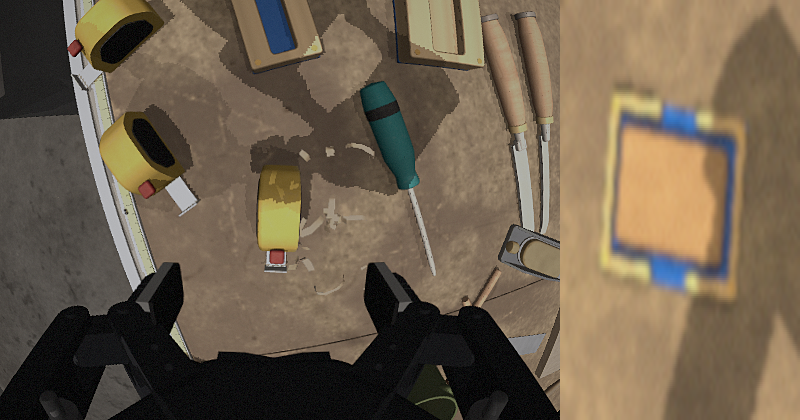

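```bash
python3 - <<'E'
from h import *
tcp=np.array([0.4586,-0.356,0.15]);q=[0.7742,0.6329,0,-0.0012]
for h in (64,56):
  wfit(np.array([(262,172),(300,172),(299,249),(259,249)])/.7,[(-16,48,h),(16,48,h),(16,-21,h),(-16,-21,h)],tcp,q,(.457,-.372,-.2))
for h in (16,8): # driver: handle end, tip
  wfit(np.array([(372,84),(434,275)])/.7,[(0,103,h),(0,-102,h)],tcp,q,(.58,-.37,.2))
for h in (38,30):
  wfit(np.array([(346,196),(453,197),(444,377),(349,377)]),[(-31,55,h),(31,55,h),(31,-55,h),(-31,-55,h)],np.array([0.4486,0.376,0.1477]),[0.6138,0.7894,-0.0,-0.0],(.45,.375,.25))
E
```

```text
pose [ 0.4605 -0.3679] yaw -12.35 rms 4.31
pose [ 0.4602 -0.3701] yaw -12.36 rms 3.22
pose [ 0.5861 -0.3702] yaw 12.94 rms 0.38
pose [ 0.5886 -0.3715] yaw 12.74 rms 1.39
pose [0.4519 0.3792] yaw 13.67 rms 1.67
pose [0.4525 0.3775] yaw 13.66 rms 0.96
```

Request:
jog_arm(targets="0.02 0.08 0.5 0.08 75; 0 0 1 0 75; 0 0 1 0 75; 0 0 0.5 0 75; 0 0 0.3 0 75; 0 0 0.2 0 75; 0 0 0 0 75; 0 0 0 0 75")

```text
clock: 10.88
tcp_pos: [0.4629, -0.3577, 0.0121]
tool_rot: [0.777, 0.629, 0.0, 0.001]
contact_force: [0.0, -0.2, 1.4]
width: 0.0751
grip_force: 0.0
```

Request:
jog_arm(targets="0 0 0 0 20; 0 0 0 0 20; 0 0 0 0 20; 0 0 0 0 20; 0 0 0 0 20; 0 0 0 0 20")

```text
clock: 11.38
tcp_pos: [0.4626, -0.3579, 0.0122]
tool_rot: [0.777, 0.629, 0.0, 0.001]
contact_force: [-1.0, 1.6, 5.8]
width: 0.0311
grip_force: 59.7
```

Request:
jog_arm(targets="0 0 -0.4 0 20; 0 0 -1 0 20; 0 0 -1 0 20; 0 0 -0.5 0 20; 0 0 0 0 20; 0 0 0 0 20; 0 0 0 0 20")

```text
clock: 11.97
tcp_pos: [0.4613, -0.3566, 0.1254]
tool_rot: [0.777, 0.629, -0.0, -0.001]
contact_force: [-0.8, -0.4, -1.9]
width: 0.0315
grip_force: 59.6
```

```bash
python3 plan.py 20 .6449,.1485,.13,82.0
```

```text
t 11.97 at [ 0.4613 -0.3566  0.1254 77.991 ] F [-0.8 -0.4 -1.9] w 31.5
0.95 0.13 -0.01 -0.05 20; 0.95 0.14 -0.01 -0.05 20; 0.95 0.14 -0.01 -0.05 20; 0.95 0.15 -0.01 -0.05 20; 0.95 0.15 -0.01 -0.05 20; 0.95 0.16 -0.01 -0.05 20; 0.94 0.16 -0.01 -0.05 20; 0.94 0.17 -0.01 -0.05 20; 0.94 0.17 -0.01 -0.04 20; 0.94 0.18 -0 -0.05 20
0.94 0.18 -0.01 -0.04 20; 0.95 0.19 -0 -0.05 20; 0.94 0.19 -0.01 -0.04 20; 0.94 0.19 -0 -0.05 20
```

Request:
jog_arm(targets="0.95 0.13 -0.01 -0.05 20; 0.95 0.14 -0.01 -0.05 20; 0.95 0.14 -0.01 -0.05 20; 0.95 0.15 -0.01 -0.05 20; 0.95 0.15 -0.01 -0.05 20; 0.95 0.16 -0.01 -0.05 20; 0.94 0.16 -0.01 -0.05 20; 0.94 0.17 -0.01 -0.05 20; 0.94 0.17 -0.01 -0.05 20; 0.94 0.18 0 -0.05 20")

```text
clock: 12.8
tcp_pos: [0.5922, 0.0051, 0.1281]
tool_rot: [0.76, 0.649, -0.002, -0.002]
contact_force: [1.4, -1.2, -1.9]
width: 0.0317
grip_force: 59.6
```

Request:
jog_arm(targets="0.94 0.18 -0.01 -0.05 20; 0.95 0.19 0 -0.06 20; 0.94 0.19 -0.01 -0.06 20; 0.94 0.19 0 -0.06 20; 0 0 0 0 20; 0 0 0 0 20; 0 0 0 0 20; 0 0 0 0 20")

```text
clock: 13.47
tcp_pos: [0.6443, 0.1465, 0.1299]
tool_rot: [0.753, 0.658, -0.001, -0.001]
contact_force: [0.4, 0.1, -0.9]
width: 0.0313
grip_force: 59.8
```

```bash
python3 plan.py 20 .6449,.1485,.05,82.4
```

```text
t 13.47 at [ 0.6443  0.1465  0.1299 82.3056] F [ 0.4  0.1 -0.9] w 31.3
0.03 0 1 -0.01 20; 0.02 0.01 1 -0.01 20
```

Request:
jog_arm(targets="0.04 0.01 1 0 20; 0 0 0.8 0 20; 0 0 0.3 0 20; 0 0 0.2 0 20; 0 0 0 0 20; 0 0 0 0 20; 0 0 0 0 20")

```text
clock: 14.05
tcp_pos: [0.6471, 0.1492, 0.0415]
tool_rot: [0.753, 0.658, 0.001, 0.001]
contact_force: [0.3, -0.2, -2.2]
width: 0.0313
grip_force: 59.8
```

Request:
jog_arm(targets="-0.02 -0.05 0.1 0 20; 0 0 0.15 0 20; 0 0 0.1 0 20; 0 0 0.1 0 20; 0 0 0 0 20; 0 0 0 0 20; 0 0 0 0 20")

```text
clock: 14.63
tcp_pos: [0.6437, 0.1488, 0.0214]
tool_rot: [0.753, 0.659, 0.0, 0.0]
contact_force: [-0.6, -0.1, -2.5]
width: 0.0314
grip_force: 59.9
```

Request:
jog_arm(targets="0 0 0.05 0 20; 0 0 0.04 0 20; 0 0 0 0 20; 0 0 0 0 20; 0 0 0 0 20")

```text
clock: 15.05
tcp_pos: [0.6439, 0.1488, 0.0182]
tool_rot: [0.753, 0.659, 0.0, 0.0]
contact_force: [-1.4, 1.2, 2.8]
width: 0.0316
grip_force: 60.1
```

Request:
jog_arm(targets="0 0 0 0 60; 0 0 0 0 60; 0 0 0 0 60; 0 0 0 0 60; 0 0 -0.5 0 60; 0 0 -1 0 60; 0 0 -1 0 60; 0 0 -0.7 0 60; 0 0 0 0 60; 0 0 0 0 60")

```text
clock: 15.88
tcp_pos: [0.6447, 0.1489, 0.148]
tool_rot: [0.753, 0.659, 0.002, 0.001]
contact_force: [-0.9, 0.4, -1.2]
width: 0.0603
grip_force: 0.0
```

```bash
python3 plan.py 55 .5757,-.3266,.15,102.6
python3 - <<'E'
from workcell import *
import cv2
cv2.imwrite("pics/wr6.png",snapshot("wrist"));cv2.imwrite("pics/sc6.png",snapshot("scene"))
E
```

```text
t 15.88 at [ 0.6447  0.1489  0.148  82.372 ] F [-0.9  0.4 -1.2] w 60.3
-0.92 -0.01 -0 -0.26 55; -0.92 -0.04 -0 -0.26 55; -0.92 -0.06 -0 -0.26 55; -0.92 -0.09 -0.01 -0.26 55; -0.92 -0.11 -0 -0.26 55; -0.91 -0.13 -0.01 -0.26 55; -0.91 -0.16 -0 -0.26 55; -0.91 -0.18 -0.01 -0.26 55; -0.9 -0.21 -0 -0.26 55; -0.9 -0.23 -0.01 -0.26 55
-0.89 -0.26 -0 -0.26 55; -0.88 -0.28 -0.01 -0.26 55; -0.87 -0.31 -0 -0.25 55
```

Request:
jog_arm(targets="-0.92 -0.01 0 -0.26 55; -0.92 -0.04 0 -0.26 55; -0.92 -0.06 0 -0.26 55; -0.92 -0.09 0 -0.26 55; -0.92 -0.11 0 -0.26 55; -0.91 -0.13 0 -0.26 55; -0.91 -0.16 0 -0.26 55; -0.91 -0.18 0 -0.26 55; -0.9 -0.21 0 -0.26 55; -0.9 -0.23 0 -0.26 55")

```text
clock: 16.82
tcp_pos: [0.5894, -0.2182, 0.1435]
tool_rot: [0.656, 0.755, -0.0, -0.002]
contact_force: [1.0, -0.5, 0.1]
width: 0.0552
grip_force: 0.0
```

Request:
jog_arm(targets="-0.89 -0.26 0 -0.26 55; -0.88 -0.28 0 -0.26 55; -0.87 -0.31 0 -0.25 55; 0 0 0 0 55; 0 0 0 0 55; 0 0 0 0 55; 0 0 0 0 55")

```text
clock: 17.4
tcp_pos: [0.5748, -0.3252, 0.1447]
tool_rot: [0.625, 0.781, 0.0, -0.001]
contact_force: [0.2, -0.6, -0.1]
width: 0.0549
grip_force: 0.0
```

```bash
python3 - <<'E'
from workcell import *
from h import *
s=monitor.get_state();print(s["tcp_pos"],s["tool_rot"])
w=snapshot("wrist");t=snapshot("top");sc=cv2.imread("pics/sc6.png");cv2.imwrite("pics/top7.png",t)
a=cv2.resize(t[160:215,205:265],(240,220),interpolation=2);b=cv2.resize(sc[190:240,190:255],(240,200),interpolation=2)
cv2.imwrite("pics/w7.png",np.hstack([w,np.vstack([a,b])]))
E
```

```text
[ 0.5748 -0.3252  0.1447] [ 0.6249  0.7807  0.0001 -0.0011]
```

View pics/w7.png

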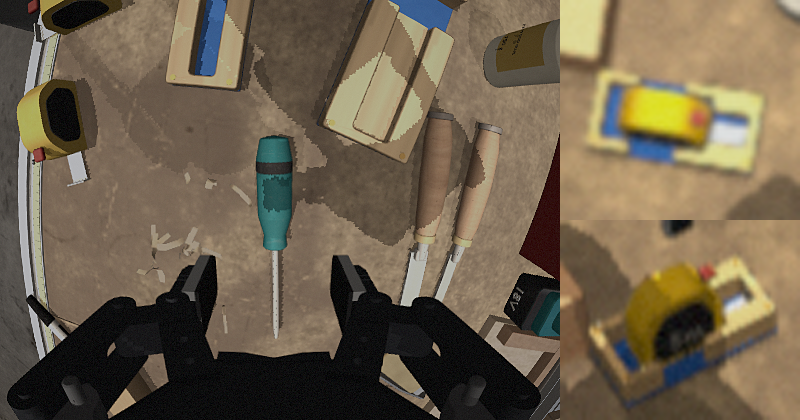

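Request:
jog_arm(targets="-0.03 0.02 1 0 55; 0 0 1 0 55; 0 0 0.8 0 55; 0 0 0.4 0 55; 0 0 0.3 0 55; 0 0 0 0 55; 0 0 0 0 55; 0 0 0 0 55")

```text
clock: 18.17
tcp_pos: [0.5771, -0.3282, 0.0077]
tool_rot: [0.625, 0.781, 0.0, 0.002]
contact_force: [0.4, 0.3, 0.1]
width: 0.055
grip_force: 0.0
```

Request:
jog_arm(targets="0 0 0.05 0 50; 0 0 0.05 0 50; 0 0 0.05 0 50; 0 0 0 0 45; 0 0 0 0 45; 0 0 0 0 45")

```text
clock: 18.67
tcp_pos: [0.5759, -0.3278, -0.0001]
tool_rot: [0.625, 0.78, -0.0, 0.0]
contact_force: [-0.7, 0.6, -0.7]
width: 0.0447
grip_force: 0.0
```

Request:
jog_arm(targets="0 0 0.05 0 42; 0 0 0.05 0 42; 0 0 0 0 42; 0 0 0 0 42; 0 0 0 0 42")

```text
clock: 19.08
tcp_pos: [0.5758, -0.3277, -0.0043]
tool_rot: [0.625, 0.78, -0.0, -0.0]
contact_force: [-0.4, 0.6, 0.6]
width: 0.042
grip_force: 0.0
```

Request:
jog_arm(targets="0 0 0.05 0 42; 0 0 0.03 0 42; 0 0 0 0 42; 0 0 0 0 42")

```text
clock: 19.42
tcp_pos: [0.5762, -0.328, -0.0052]
tool_rot: [0.625, 0.78, -0.0, 0.001]
contact_force: [-4.4, 2.2, 13.5]
width: 0.0419
grip_force: 6.5
```

Request:
jog_arm(targets="0 0 -0.18 0 42; 0 0 0 0 42; 0 0 0 0 20; 0 0 0 0 20; 0 0 0 0 20; 0 0 0 0 20; 0 0 0 0 20")

```text
clock: 20.0
tcp_pos: [0.5763, -0.3281, 0.0004]
tool_rot: [0.625, 0.78, -0.0, 0.001]
contact_force: [-0.9, 0.2, 5.2]
width: 0.0298
grip_force: 61.3
```

Request:
jog_arm(targets="0 0 -0.3 0 20; 0 0 -0.8 0 20; 0 0 -1 0 20; 0 0 -0.5 0 20; 0 0 0 0 20; 0 0 0 0 20; 0 0 0 0 20")

```text
clock: 20.58
tcp_pos: [0.575, -0.3271, 0.1024]
tool_rot: [0.625, 0.78, -0.0, -0.001]
contact_force: [0.2, 0.4, -1.9]
width: 0.03
grip_force: 60.3
```

```bash
python3 plan.py 20 .4795,-.0825,.105,94.6
```

```text
t 20.58 at [ 5.750000e-01 -3.271000e-01  1.024000e-01  1.025916e+02] F [ 0.2  0.4 -1.9] w 30.0
0.93 -0.14 -0.01 0.19 20; 0.92 -0.16 -0.01 0.19 20; 0.92 -0.18 -0.01 0.19 20; 0.92 -0.2 -0.01 0.19 20; 0.91 -0.22 -0.01 0.19 20; 0.91 -0.23 -0.01 0.19 20; 0.9 -0.25 -0 0.19 20
```

Request:
jog_arm(targets="0.93 -0.14 0 0.19 20; 0.92 -0.16 0 0.19 20; 0.92 -0.18 0 0.19 20; 0.92 -0.2 0 0.19 20; 0.91 -0.22 0 0.19 20; 0.91 -0.23 0 0.19 20; 0.9 -0.25 0 0.19 20; 0 0 0 0 20; 0 0 0 0 20; 0 0 0 0 20")

```text
clock: 21.42
tcp_pos: [0.4801, -0.0831, 0.1029]
tool_rot: [0.678, 0.735, -0.0, -0.001]
contact_force: [0.2, -0.9, -0.8]
width: 0.0297
grip_force: 60.2
```

```bash
python3 plan.py 20 .4795,-.0825,.04,94.6
python3 - <<'E'
from workcell import *
from h import *
w=snapshot("wrist");t=snapshot("top");sc=snapshot("scene")
a=cv2.resize(t[205:285,260:360],(240,200),interpolation=2);b=cv2.resize(sc[170:240,285:365],(240,220),interpolation=2)
cv2.imwrite("pics/w8.png",np.hstack([w,np.vstack([a,b])]))
E
```

```text
t 21.42 at [ 4.80100e-01 -8.31000e-02  1.02900e-01  9.46617e+01] F [ 0.2 -0.9 -0.8] w 29.7
0.01 -0.01 0.79 0.01 20; 0.01 -0 0.78 0 20
```

View pics/w8.png

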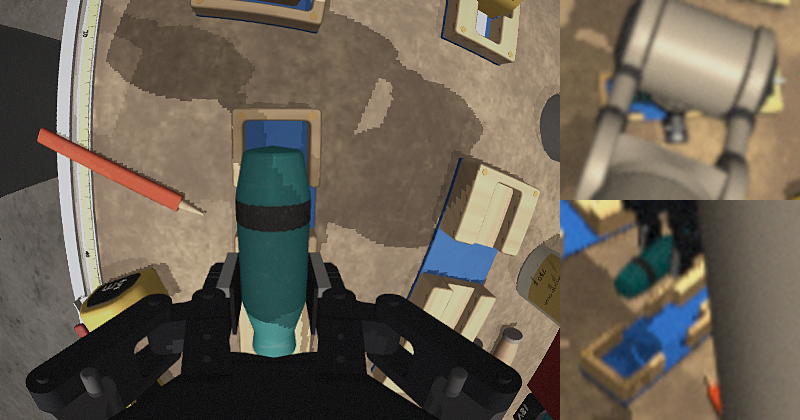

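Request:
jog_arm(targets="0.01 0.03 0.8 0 20; 0 0 0.8 0 20; 0 0 0.3 0 20; 0 0 0.2 0 20; 0 0 0 0 20; 0 0 0 0 20; 0 0 0 0 20")

```text
clock: 22.15
tcp_pos: [0.4825, -0.0833, 0.0207]
tool_rot: [0.678, 0.735, 0.0, 0.001]
contact_force: [-0.9, 0.6, -1.2]
width: 0.0301
grip_force: 60.2
```

Request:
jog_arm(targets="0 -0.04 0.12 0 20; 0 0 0.1 0 20; 0 0 0.05 0 20; 0 0 0.03 0 20; 0 0 0 0 20; 0 0 0 0 20; 0 0 0 0 20")

```text
clock: 22.73
tcp_pos: [0.4801, -0.0829, 0.0079]
tool_rot: [0.678, 0.735, -0.0, 0.0]
contact_force: [0.5, 0.3, -1.3]
width: 0.03
grip_force: 60.2
```

Request:
jog_arm(targets="0 0 0.04 0 20; 0 0 0.03 0 20; 0 0 0 0 20; 0 0 0 0 20; 0 0 0 0 20")

```text
clock: 23.15
tcp_pos: [0.4803, -0.0829, 0.0063]
tool_rot: [0.678, 0.735, 0.0, 0.001]
contact_force: [-4.1, -0.0, 13.0]
width: 0.0299
grip_force: 62.1
```

Request:
jog_arm(targets="0 0 -0.03 0 55; 0 0 0 0 55; 0 0 0 0 55; 0 0 0 0 55; 0 0 -0.5 0 55; 0 0 -1 0 70; 0 0 -1 0 85; 0 0 -1 0 85; 0 0 0 0 85; 0 0 0 0 85")

```text
clock: 23.98
tcp_pos: [0.4813, -0.0833, 0.1483]
tool_rot: [0.678, 0.735, 0.001, 0.002]
contact_force: [-0.5, -0.0, -1.0]
width: 0.0847
grip_force: 0.0
```

```bash
python3 plan.py 85 .5935,.3748,.16,80.7
```

```text
t 23.98 at [ 4.81300e-01 -8.33000e-02  1.48300e-01  9.46173e+01] F [-0.5 -0.  -1. ] w 84.7
0.93 0.31 -0.02 0.19 85; 0.94 0.29 -0.02 0.19 85; 0.94 0.27 -0.03 0.19 85; 0.95 0.25 -0.02 0.19 85; 0.95 0.24 -0.03 0.19 85; 0.96 0.22 -0.02 0.2 85; 0.96 0.2 -0.03 0.19 85; 0.97 0.17 -0.02 0.2 85; 0.97 0.16 -0.03 0.19 85; 0.97 0.14 -0.02 0.2 85
0.98 0.11 -0.03 0.19 85; 0.98 0.09 -0.02 0.2 85
```

Request:
jog_arm(targets="0.93 0.31 -0.02 0.19 85; 0.94 0.29 -0.02 0.19 85; 0.94 0.27 -0.03 0.19 85; 0.95 0.25 -0.02 0.19 85; 0.95 0.24 -0.03 0.19 85; 0.96 0.22 -0.02 0.2 85; 0.96 0.2 -0.03 0.19 85; 0.97 0.17 -0.02 0.2 85; 0.97 0.16 -0.03 0.19 85; 0.97 0.14 -0.02 0.2 85")

```text
clock: 24.82
tcp_pos: [0.573, 0.3002, 0.1534]
tool_rot: [0.749, 0.663, -0.002, -0.001]
contact_force: [1.1, -0.1, 0.5]
width: 0.0851
grip_force: 0.0
```

Request:
jog_arm(targets="0.98 0.11 -0.03 0.19 85; 0.98 0.09 -0.02 0.2 85; 0 0 0 0 85; 0 0 0 0 85; 0 0 0 0 85; 0 0 0 0 85")

```text
clock: 25.32
tcp_pos: [0.5917, 0.3737, 0.1566]
tool_rot: [0.762, 0.647, -0.001, -0.0]
contact_force: [-0.5, 0.0, -0.8]
width: 0.085
grip_force: 0.0
```

```bash
python3 - <<'E'
from workcell import *
from h import *
s=monitor.get_state();print(s["tcp_pos"],s["tool_rot"])
w=snapshot("wrist");t=snapshot("top");sc=snapshot("scene")
a=cv2.resize(t[205:285,260:360],(240,200),interpolation=2);b=cv2.resize(sc[170:240,285:365],(240,220),interpolation=2)
cv2.imwrite("pics/w9.png",np.hstack([w,np.vstack([a,b])]))
E
```

```text
[0.5917 0.3737 0.1566] [ 0.7625  0.647  -0.0012 -0.0001]
```

View pics/w9.png

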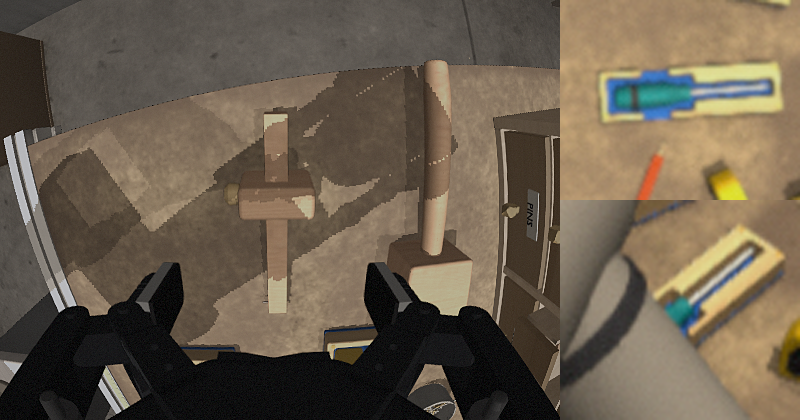

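```bash
python3 - <<'E'
from h import *
tcp=np.array([0.5917,0.3737,0.1566]);q=[0.7625,0.647,-.0012,-.0001]
for p in [(.5818,.3463,np.radians(-9.27))]:
    for m in [(7,30,53),(7,100,36),(7,-100,36),(7,100,26),(7,-100,26),(-24,44,53),(38,44,53),(38,16,53),(-24,16,53)]: print(m,wproj(place(p,[m]),tcp,q)[0])
    for z in (15,26,35,45): print("knob",z,wproj(place(p,[(-32,30,z)]),tcp,q)[0],proj(place(p,[(-32,30,z)]),"top")[0], proj(place(p,[(-32,30,z)]),"scene")[0])
px=np.array([(275.5,114),(277,313)])/.7
wfit(px,[(7,100,36),(7,-100,36)],tcp,q,(.58,.346,-.16))
E
```

```text
(7, 30, 53) [275.9485 206.9571]
(7, 100, 36) [275.7899 118.1246]
(7, -100, 36) [275.6696 327.3715]
(7, 100, 26) [275.7192 118.134 ]
(7, -100, 26) [275.6244 321.6628]
(-24, 44, 53) [236.7113 189.9645]
(38, 44, 53) [315.1381 189.882 ]
(38, 16, 53) [313.9997 223.4918]
(-24, 16, 53) [237.8246 223.599 ]
knob 15 [233.0701 195.8671] [154.6287 215.9422] [167.3781 282.6117]
knob 26 [231.5674 198.8101] [153.5788 215.4353] [166.7173 280.175 ]
knob 35 [230.2554 201.3849] [152.7057 215.0137] [166.1708 278.1599]
knob 45 [228.7018 204.4404] [151.7203 214.5379] [165.5573 275.8979]
pose [0.5835 0.354 ] yaw -8.81 rms 4.92
```

Request:
jog_arm(targets="0.03 0.04 1 0 85; 0 0 1 0 85; 0 0 0.6 0 85; 0 0 0.3 0 85; 0 0 0.15 0 85; 0 0 0 0 85; 0 0 0 0 85; 0 0 0 0 85")

```text
clock: 26.13
tcp_pos: [0.5952, 0.3766, 0.0383]
tool_rot: [0.762, 0.647, 0.002, 0.001]
contact_force: [0.3, -0.1, 0.7]
width: 0.085
grip_force: 0.0
```

Request:
jog_arm(targets="0 0 0 0 50; 0 0 0 0 50; 0 0 0 0 50; 0 0 0 0 50; 0 0 0 0 50; 0 0 0 0 50")

```text
clock: 26.63
tcp_pos: [0.5946, 0.3767, 0.0377]
tool_rot: [0.762, 0.647, 0.002, 0.0]
contact_force: [0.1, 0.3, 6.0]
width: 0.0603
grip_force: 64.4
```

Request:
jog_arm(targets="0 0 0 0 85; 0 0 0 0 85; 0 0 0 0 85; 0 0 0.15 0 85; 0 0 0 0 85; 0 0 0 0 50; 0 0 0 0 50; 0 0 0 0 50; 0 0 0 0 50; 0 0 0 0 50")

```text
clock: 27.47
tcp_pos: [0.5939, 0.3762, 0.03]
tool_rot: [0.762, 0.647, 0.0, 0.0]
contact_force: [-0.3, 0.5, 1.6]
width: 0.0605
grip_force: 65.5
```

Request:
jog_arm(targets="0 0 -0.3 0 50; 0 0 -0.8 0 50; 0 0 -1 0 50; 0 0 -0.6 0 50; 0 0 0 0 50; 0 0 0 0 50; 0 0 0 0 50")

```text
clock: 28.05
tcp_pos: [0.5931, 0.3757, 0.137]
tool_rot: [0.762, 0.647, -0.001, -0.0]
contact_force: [0.1, 0.0, -2.4]
width: 0.0608
grip_force: 65.8
```

```bash
python3 plan.py 50 .6567,-.1155,.14,81.1
```

```text
t 28.05 at [ 0.5931  0.3757  0.137  80.6921] F [ 0.1  0.  -2.4] w 60.8
-0.91 0.27 -0.01 -0.01 50; -0.91 0.27 -0.01 -0 50; -0.91 0.27 -0.01 -0.01 50; -0.91 0.27 -0 -0 50; -0.91 0.27 -0.01 -0.01 50; -0.91 0.27 -0 -0 50; -0.92 0.27 -0.01 -0.01 50; -0.92 0.27 -0 -0 50; -0.91 0.27 -0.01 -0.01 50; -0.92 0.27 -0 -0 50
-0.91 0.27 -0.01 -0.01 50; -0.92 0.27 -0 -0 50; -0.91 0.27 -0.01 -0.01 50
```

Request:
jog_arm(targets="-0.91 0.27 -0.01 -0.01 50; -0.91 0.27 -0.01 0 50; -0.91 0.27 -0.01 -0.01 50; -0.91 0.27 0 0 50; -0.91 0.27 -0.01 -0.01 50; -0.91 0.27 0 0 50; -0.92 0.27 -0.01 -0.01 50; -0.92 0.27 0 0 50; -0.91 0.27 -0.01 -0.01 50; -0.92 0.27 0 0 50")

```text
clock: 28.88
tcp_pos: [0.6411, -0.0034, 0.1381]
tool_rot: [0.76, 0.649, -0.001, -0.002]
contact_force: [1.1, -0.5, -1.5]
width: 0.0606
grip_force: 65.7
```

Request:
jog_arm(targets="-0.91 0.27 -0.01 -0.01 50; -0.92 0.27 0 0 50; -0.91 0.27 -0.01 -0.01 50; 0 0 0 0 50; 0 0 0 0 50; 0 0 0 0 50; 0 0 0 0 50; 0 0 0 0 50")

```text
clock: 29.55
tcp_pos: [0.657, -0.1133, 0.1405]
tool_rot: [0.759, 0.651, -0.0, -0.001]
contact_force: [0.6, 0.7, -1.8]
width: 0.0612
grip_force: 65.8
```

```bash
python3 plan.py 50 .6567,-.1155,.14,81.1; python3 - <<'E'
from workcell import *
import cv2
cv2.imwrite("pics/wr10.png",snapshot("wrist"))
E
```

```text
t 29.55 at [ 0.657  -0.1133  0.1405 81.2296] F [ 0.6  0.7 -1.8] w 61.2
-0.06 0 0.01 0.02 50
```

Request:
jog_arm(targets="-0.05 0 1 0.02 50; 0 0 0.6 0 50; 0 0 0.25 0 50; 0 0 0 0 50; 0 0 0 0 50; 0 0 0 0 50; 0 0 0 0 50")

```text
clock: 30.18
tcp_pos: [0.6582, -0.1171, 0.0692]
tool_rot: [0.76, 0.65, 0.001, 0.002]
contact_force: [-0.2, 0.3, -1.4]
width: 0.0606
grip_force: 65.7
```

Request:
jog_arm(targets="0.03 -0.04 0.1 0 50; 0 0 0.2 0 50; 0 0 0.2 0 50; 0 0 0.1 0 50; 0 0 0 0 50; 0 0 0 0 50; 0 0 0 0 50")

```text
clock: 30.77
tcp_pos: [0.6556, -0.1155, 0.0432]
tool_rot: [0.76, 0.649, -0.0, 0.0]
contact_force: [0.3, 2.1, 1.7]
width: 0.0605
grip_force: 66.8
```

Request:
jog_arm(targets="0 0 0.05 0 50; 0 0 0.03 0 50; 0 0 0 0 50; 0 0 0 0 50; 0 0 0 0 50")

```text
clock: 31.18
tcp_pos: [0.6558, -0.1155, 0.0399]
tool_rot: [0.76, 0.649, 0.0, 0.0]
contact_force: [0.5, 2.4, 2.8]
width: 0.0608
grip_force: 66.9
```

Request:
jog_arm(targets="0 0 0.05 0 50; 0 0 0.04 0 50; 0 0 0 0 50; 0 0 0 0 50; 0 0 0 0 50")

```text
clock: 31.6
tcp_pos: [0.6554, -0.1156, 0.036]
tool_rot: [0.76, 0.649, -0.0, -0.0]
contact_force: [-0.2, 2.6, 2.8]
width: 0.0603
grip_force: 66.9
```

Request:
jog_arm(targets="0 0 0 0 70; 0 0 0 0 76; 0 0 0 0 76; 0 0 0 0 76; 0 0 -0.3 0 76; 0 0 -0.6 0 76; 0 0 -1 0 76; 0 0 -1 0 76; 0 0 -1 0 76; 0 0 0 0 76")

```text
clock: 32.43
tcp_pos: [0.6592, -0.1166, 0.2033]
tool_rot: [0.76, 0.649, 0.005, 0.007]
contact_force: [1.0, -0.4, 1.1]
width: 0.0759
grip_force: 0.0
```

Request:
jog_arm(targets="-0.6 -0.6 0 0 76; -0.7 -0.7 0 0 76; -0.7 -0.7 0 0 76; -0.7 -0.7 0 0 76; -0.7 -0.7 0 0 76; -0.7 -0.7 0 0 76; -0.7 -0.7 0 0 76; 0 0 0 0 76; 0 0 0 0 76; 0 0 0 0 76")

```text
clock: 33.27
tcp_pos: [0.4361, -0.2752, 0.1929]
tool_rot: [0.761, 0.649, 0.0, 0.001]
contact_force: [0.0, 0.0, 0.8]
width: 0.0759
grip_force: 0.0
```

```bash
python3 - <<'E'
from workcell import *
from h import *
s=monitor.get_state();print(s["tcp_pos"],s["tool_rot"],s["clock"])
t=snapshot("top");sc=snapshot("scene");w=snapshot("wrist");cv2.imwrite("pics/top11.png",t)
a=cv2.resize(t[155:275,195:365],(400,282),interpolation=2)
b=cv2.resize(t[165:205,275:365],(400,178*1),interpolation=2)
c=cv2.resize(sc[140:200,250:340],(400,267),interpolation=2)
d=cv2.resize(w[0:300,180:560],(400,300),interpolation=2)
L=np.vstack([a,cv2.resize(b,(400,300))]);R=np.vstack([c,d])
cv2.imwrite("pics/w11.png",np.hstack([L,cv2.resize(R,(400,L.shape[0]))]))
E
```

```text
[ 0.4361 -0.2752  0.1929] [0.7607 0.6491 0.0003 0.0006] 33.2667
```

View pics/w11.png

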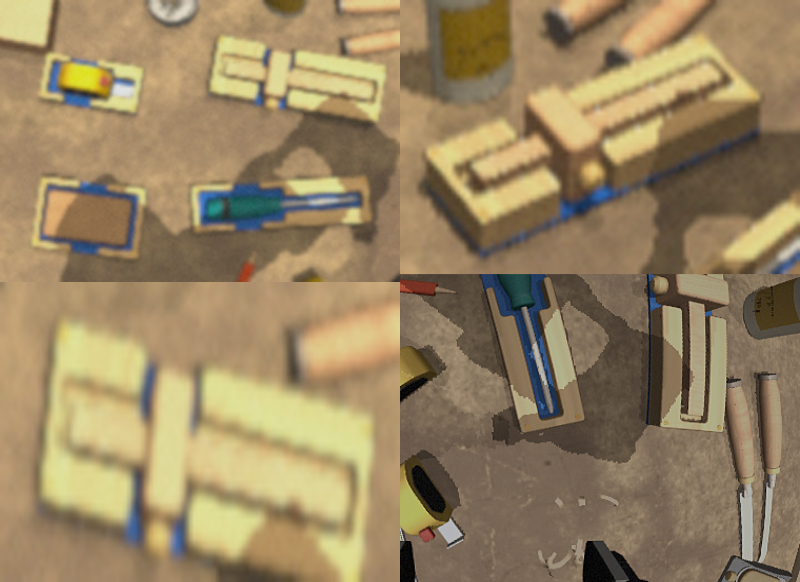

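```bash
python3 -c "
from workcell import job
print(job.finish_job())"
```

```text
the job is handed in; nothing more can be done
None
```

All four tools are in their matching trays, turned the right way and, going by the last camera images, fully down. The glue bottle and tin were not touched, and the job was handed in at about 33 s on the robot's clock.

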